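# Set the spring hold-down of a V-block for a run-out check

### The job

Get the turned shaft ready for a run-out check: push it gently along the V-block until its end rests against the stop screw, then turn the thumbscrew of the hold-down clockwise until it bottoms, and back it off a quarter turn, so that the spring foot holds the shaft down only lightly and it can still be rotated. The fixture just stands on the bench: do not drag or twist it, and leave the loose things around it where they are.

Things in the scene. Friction and masses are not known exactly. Their poses are not given: they have to be found in the camera images.
- fixture: Steel plate 90 x 146 x 14 mm, loose on the bench (2.5 kg; slips at 10 to 18 N sideways or 0.5 to 0.8 N m of twist), with a V-block (35 wide, 60 long, top 44 mm over the bench) and a dark stirrup over it (x -24..24, y 2..18 mm, 88 mm high with its boss). Origin on the bench under the V-block's middle; +y along the vee to the end stop, z up. At the open end (-y) only 20 mm high screw heads.
- plate_end (a point): Point on the plate's top face at its open end, 50 mm to the -y side of the fixture's origin. It shows whether the fixture has been dragged or twisted.
- shaft_home (a point): Point of the fixture, with its axes: the middle of the shaft's length when it is seated in the vee with its end against the stop screw; 11.5 mm to the -y side of the fixture's origin, 52 mm over the bench.
- stop_screw: Stop stud, 8 mm across, on an angle bracket at the +y end of the V-block, on the shaft's axis; its face is 36 mm to the +y side of shaft_home. Listed origin and axes are those of the fixture.
- shaft: Turned steel shaft, 72 mm long, about 0.24 kg, lying in the vee, own y along it; origin on its axis, half-way along. 50 mm journal 26 mm across towards the stop, then a 22 mm shank 16 mm across that sticks out of the open (-y) end. It slides with less than 4 N and starts 10 to 18 mm short of home. At home the shank's outer face is at y = -47.5 mm in the fixture's frame.
- thumbscrew: Spade-head thumbscrew, upright in the stirrup at fixture x = 0, y = +10 mm. Origin on its axis in the middle of the flat thumb piece: 30 mm wide along own x, 9 mm thick along own y (grip across this), 22 mm high; a collar 14 mm across reaches 16 mm below the origin. 104 mm over the bench when bottomed; starts 0.55 to 0.7 turn above that. Clockwise from above lowers it, 8 mm a turn.
- clamp_foot: Round spring foot, 13 mm across, in the screw's lower end; origin in its face. It meets the seated shaft about 0.4 turn before the screw bottoms and is then pressed in, up to about 16 N. The screw runs at 0.05 to 0.08 N m and stays where left; it bottoms hard, collar on boss: the torque then passes 0.2 N m within a few degrees. Which way the thumb piece points when bottomed is not known.
- gauge_pin_mid (a point): Loose gauge pin, 16 mm across, 60 mm high, standing on end on the bench beside the plate; point half-way up. Not part of the job.
- allen_key: Loose black hex key, 33 x 88 x 5 mm, lying on the bench beside the plate; origin under its middle. Not part of the job.
- spare_vblock_mid (a point): Loose spare V-block without clamp, 35 x 60 x 30 mm, on the bench to the left; point half-way up. Not part of the job.
Mind the look-alikes: they are no part of the job. What is shaped like the shaft but green is not meant.

How it is judged (in metres and radians):
On the way, in this order (a step that is already met when the one before it is completed fails the run):
1. the shaft lies in the vee with its end against the stop screw (within 2 mm), the foot not yet on it (x of shaft in the frame of shaft_home between -0.002 and 0.002 m and y of shaft in the frame of shaft_home between -0.002 and 0.002 m and z of shaft in the frame of shaft_home between -0.002 and 0.002 m and contact force between clamp_foot and shaft below 1 N), for 0.2 s.
2. the thumbscrew is bottomed (within about twelve degrees): its spring foot presses on the shaft, at home, with more than 14.5 N (x of shaft in the frame of shaft_home between -0.002 and 0.002 m and y of shaft in the frame of shaft_home between -0.002 and 0.002 m and z of shaft in the frame of shaft_home between -0.002 and 0.002 m and contact force between clamp_foot and shaft above 14.5 N), for 0.2 s.
At the end, for the whole second after the job is handed in: The shaft lies in the vee within 2 mm of its home against the stop, and the screw rests a quarter turn (within about 35 degrees) above its bottom, so that the spring foot presses on the shaft with 3.5 to 10.5 N (x of shaft in the frame of shaft_home between -0.002 and 0.002 m and y of shaft in the frame of shaft_home between -0.002 and 0.002 m and z of shaft in the frame of shaft_home between -0.002 and 0.002 m and contact force between clamp_foot and shaft between 3.5 and 10.5 N and angular speed of thumbscrew below 0.05 rad/s); the robot touches nothing.
It fails at once if the fixture is dragged or twisted: the end of its plate moves more than 12 mm (distance of plate_end from where it was at the start of the episode above 0.012 m).
It fails at once if the standing gauge pin is moved more than 15 mm (distance of gauge_pin_mid from where it was at the start of the episode above 0.015 m).
It fails at once if the hex key is moved more than 15 mm (distance of allen_key from where it was at the start of the episode above 0.015 m).
It fails at once if the spare V-block is moved more than 15 mm (distance of spare_vblock_mid from where it was at the start of the episode above 0.015 m).
It also fails if it takes over 72 s, if anything falls off the work surface, if the arm or the gripper's body presses on something with over 40 N, if the wrist force passes 120 N, or if a joint passes its speed limit or range.

### The arm

A 6-joint arm with a two-finger parallel gripper is mounted at the origin on a cart in front of the work surface, level with it; the furniture and walls round the work are solid. World frame = base frame: x ahead of the robot, y to its left, z up, the work surface at z = 0. Lengths are in mm, angles in rad, forces in N, time in s.
With the tool pointing down it reaches from about 350 to 775 mm from the base axis. Payload 7.3 kg.
Tool frame: the origin (TCP) lies at the very end of the fingers, on their centre line; the grasp point (between the pads) lies bot.grasp_offset behind it (bot.grasp_offset is the distance from the TCP to the grasp point, in mm); z points along the fingers, y is the line along which they close (so a half turn about z gives the same grasp; the last joint's range is limited). The gripper opens to 92 mm and grips with 3 to 60 N. Pads are 19 mm wide; open, the fingers measure 130 mm over their backs; the gripper's body (75 mm by 190 mm) begins 47 mm behind the grasp point.
Start: joints at [1.133, 0.342, 1.524, -0, 1.275, -0.146], TCP at [151.015, 502.831, 226.741] pointing down, gripper open.
Joint ranges: [-2.53, 2.53], [-0.77, 2.02], [0.04, 2.7], [-1, 4.14], [0.28, 2.66], [-3.11, 3.11]. Speed limits (rad/s): [2.57, 2.57, 3.14, 3.14, 3.14, 3.14].

### API

Orientations are given as [roll, pitch, yaw] about the fixed x, y, z axes, in that order (R = Rz(yaw) Ry(pitch) Rx(roll)).
In Python, from plant import bot gives the robot as it stands. The module is installed in compiled form; this text tells all that it offers.
- The arm moves only by the shell command python3 -m handwheel 'ROWS'. ROWS is JSON, a list of rows, each an object of numbers: "claw": the finger opening in mm, from 0 to 91.8; "dx", "dy", "dz": the shift along the tool's x, y, z in mm; "rx", "ry", "rz": the turn, a rotation vector about the tool's x, y, z in rad. A call has 1 to 10 rows; each row shifts and turns the commanded pose from where the row before left it, along the tool's axes as they then stand; what a row does not reach is not made up. A row lasts 1/10 s, in which the tool goes at most 50 mm and 8.59 degrees, less where a joint would pass 70% of its speed; a pose out of reach is approached as far as the arm can. A call is refused whole if a number of a shift passes 50 or a number of a turn 0.15, either way. A call with a gripper value outside its range is refused whole. The fingers move at their own pace and stop on an object; the grip force is fixed at half the most. Time passes only in rows, so rows that do not move let the fingers close. It gives the time, the measured TCP pose, the force and the opening at its end, in the units of the state.
- bot.get_obs(): the state, without advancing time (a new reading comes with each control period).
- bot.capture(name): name is "scene" or "top" or "wrist"; returns a dict with "frame" (384x512x3 uint8, red, green, blue), "camera_matrix" (3x3 intrinsics, pixels), "k1" (the pictures are not rectified: a ray, as slopes to the right and down, at radius r is drawn at 1 + k1 r^2 times it, then the intrinsics apply), "view" (4x4, takes a point from world to camera coordinates); the wrist camera has in their place "mount" (4x4, takes a point from camera to tool coordinates, whose origin is the TCP and whose axes are the flange's). Camera axes: x right, y down, z forward; pixel columns grow to the right and rows downward; lengths in mm; the calibration is good to about 2 mm. A picture is of the moment at which its call begins: read the wrist's pose just before it. There is no depth.
- bot.close_job(): hands the job in, once; it reports no verdict.
The state is a dict: "time": time; "joint_positions": joint angles; "dq": joint speeds; "tau": joint torques, N m; "tool_pos": TCP position; "tcp_rot": TCP orientation; "contact_force": force on the tool from outside, world axes, zero at the start; "moment": the same for the moment, N m; "grip_width": finger opening in mm.
Only numpy, scipy, OpenCV 4.12 (cv2) and the standard library are available. Lean on these libraries where they do the work, as an engineer would, in place of code of your own. Each camera call takes 0.05 s, during which the arm holds its last target. There are 200 camera calls.

## Working session

There is one attempt and no reset: what is moved stays moved. The work goes in short steps, Python scripts to look and compute and a shell command to move; the robot and the scene stay as the last step left them, time stands still between calls to the robot, and variables do not carry over. Pictures are saved under pics/ and viewed, on a budget of 10 in all, crops included, one or two more only if the job needs it, and the job is handed in when it is done.

```bash
mkdir -p pics; cat > h.py <<'E'
import numpy as np, cv2
from plant import bot
from scipy.spatial.transform import Rotation as R
def obs():
    o=bot.get_obs(); return o
def save(name,fn):
    o=bot.get_obs(); c=bot.capture(name)
    import pickle; c['o']=o; pickle.dump(c,open('pics/'+fn+'.pkl','wb'))
    cv2.imwrite('pics/'+fn+'.png',cv2.cvtColor(c['frame'],cv2.COLOR_RGB2BGR)); return c
def V(c):
    if 'view' in c: return np.array(c['view'])
    o=c['o'];T=np.eye(4);T[:3,:3]=R.from_euler('xyz',o['tcp_rot']).as_matrix();T[:3,3]=o['tool_pos']
    return np.linalg.inv(T@np.array(c['mount']))
def ray(c,u,v):
    K=np.array(c['camera_matrix']);d=np.array([c['k1'],0,0,0],float)
    n=cv2.undistortPoints(np.array([[[u,v]]],float),K,d)[0,0]
    W=np.linalg.inv(V(c)); return W[:3,3],W[:3,:3]@np.r_[n,1]
def onz(c,u,v,z):
    o,d=ray(c,u,v); return o+d*(z-o[2])/d[2]
def proj(c,p):
    K=np.array(c['camera_matrix']);v=V(c);q=v[:3,:3]@np.array(p,float)+v[:3,3]
    return cv2.projectPoints(q[None],np.zeros(3),np.zeros(3),K,np.array([c['k1'],0,0,0],float))[0].ravel()
def load(fn):
    import pickle; return pickle.load(open('pics/'+fn+'.pkl','rb'))
E
python3 - <<'E'
from h import *
a=save('scene','s0');b=save('top','t0')
print(bot.get_obs(), bot.grasp_offset)
f=np.hstack([a['frame'],b['frame']])
for c in (a,b): print(np.round(c['camera_matrix'],1).tolist(),c['k1'],np.round(np.linalg.inv(c['view']),3).tolist())
E
```

```text
{'time': 0.1, 'joint_positions': array([ 1.13297905e+00,  3.42614771e-01,  1.52487820e+00, -4.56138812e-05,
        1.27541091e+00, -1.46018881e-01]), 'dq': array([-0.00128833, -0.00165924, -0.00337318,  0.00038532, -0.00149748,
        0.00130807]), 'tau': array([ 1.21896315e-03, -4.32009208e+01, -2.44696462e+01,  7.18688406e-02,
        5.25998720e-02, -8.39410905e-05]), 'tool_pos': array([150.88157474, 502.48750606, 226.14944256]), 'tcp_rot': array([-3.14028903e+00, -1.47627555e-04,  2.84980747e+00]), 'contact_force': array([-0.11101168, -0.5475106 ,  0.29680345]), 'moment': array([-0.01894332, -0.04630027,  0.00168266]), 'grip_width': 91.68146658938423} 18.8
[[465.5, 0.0, 252.6], [0.0, 465.5, 197.8], [0.0, 0.0, 1.0]] -0.08837272397522296 [[0.482, -0.492, 0.725, -177.175], [-0.876, -0.25, 0.412, -279.759], [-0.022, -0.834, -0.551, 636.797], [0.0, 0.0, 0.0, 1.0]]
[[469.1, 0.0, 263.0], [0.0, 469.1, 185.3], [0.0, 0.0, 1.0]] -0.022736697751901694 [[0.046, -0.976, 0.213, 332.734], [-0.999, -0.046, 0.004, 93.589], [0.006, -0.213, -0.977, 1054.413], [0.0, 0.0, 0.0, 1.0]]
```

View pics/t0.png

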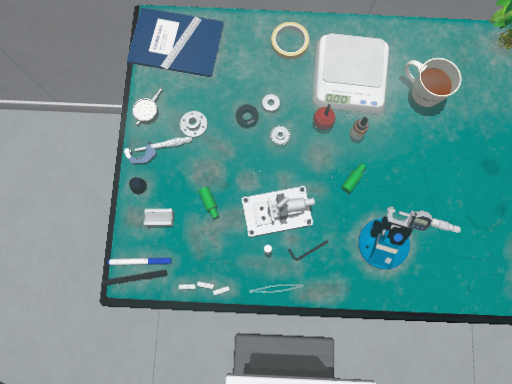

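View pics/s0.png

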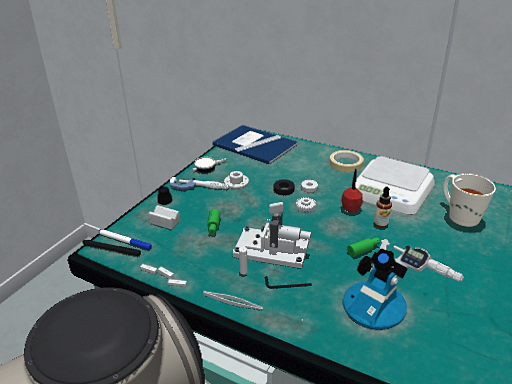

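The top view shows the fixture at about (277,211) with the shank pointing right (world -y). The gauge pin is at (268,249), the hex key at (308,250) and the spare V-block at (158,217). I'll enlarge both views.

```bash
python3 - <<'E'
from h import *
a=load('s0')['frame'];b=load('t0')['frame']
A=cv2.resize(b[180:265,235:335],(800,680),interpolation=cv2.INTER_CUBIC)[:600]
cv2.imwrite('pics/c1.png',A[:,:,::-1])
B=cv2.resize(a[190:280,225:325],(660,594),interpolation=cv2.INTER_CUBIC)
cv2.imwrite('pics/c2.png',B[:,:,::-1])
E
```

```text
(no output)
```

View pics/c1.png

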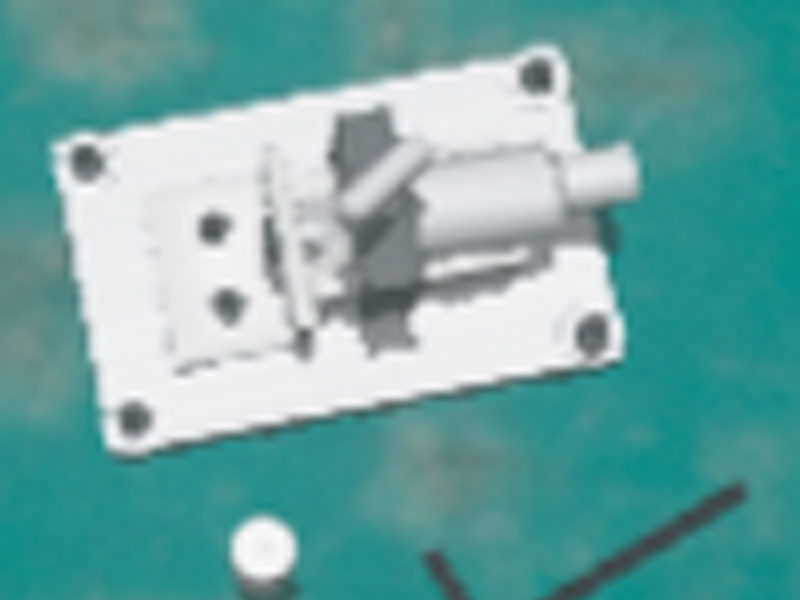

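View pics/c2.png

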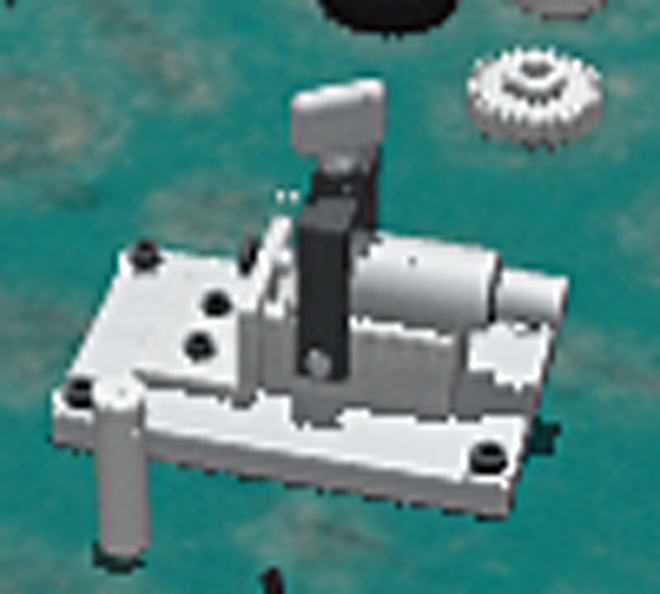

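The crops show the plate screws at crop pixels (86,162), (538,75), (593,335) and (133,418). The thumb piece's top edge runs from (345,205) to (425,150), and the shank end is at (637,175). Next I'll compute positions.

```bash
python3 - <<'E'
from h import *
t=load('t0');s=load('s0')
T=lambda u,v,z:onz(t,235+u/8-.44,180+v/8-.44,z)
S=lambda u,v,z:onz(s,225+u/6.6-.42,190+v/6.6-.42,z)
sc=[T(86,160,20),T(538,73,20),T(593,333,20),T(133,416,20)]
ss=[S(146,254,20),S(80,390,20),S(488,456,20)]
print(np.round(sc,1)); print('scene',np.round(ss,1))
d=(sc[0]-sc[1]+sc[3]-sc[2])/2; ang=np.arctan2(d[1],d[0])-np.pi/2; print('yaw',ang,np.linalg.norm(d),np.linalg.norm(sc[0]-sc[3]))
d=ss[0]-ss[1];print('scene yaw',np.arctan2(-d[1],-d[0])+np.pi, np.arctan2(*(ss[1]-ss[2])[[1,0]])-np.pi/2)
# thumb top (z? ) triangulate
def tri(r1,r2):
    A=[];b=[]
    for o,dd in (r1,r2):
        dd=dd/np.linalg.norm(dd);P=np.eye(3)-np.outer(dd,dd);A.append(P);b.append(P@o)
    return np.linalg.solve(A[0]+A[1],b[0]+b[1])
rt=lambda u,v:ray(t,235+u/8-.44,180+v/8-.44); rs=lambda u,v:ray(s,225+u/6.6-.42,190+v/6.6-.42)
print('thumb top mid',tri(rt(385,177),rs(340,90)))
# shank end centre / top edge
print('shank end top', T(634,147,60),T(638,205,52),S(568,275,60)); print('stirrup',tri(rt(362,110),rs(347,170)))
print('thumb ends',T(345,207,118),T(428,150,118),S(293,97,118),S(383,82,118))
print('pin',T(263,545,60),S(120,385,60),'journal', T(422,198,65))
c=np.mean(sc,0);print('plate ctr',c)
E
```

```text
[[524.2 136.1  20. ]
 [555.1  10.2  20. ]
 [482.   -7.2  20. ]
 [453.  119.2  20. ]]
scene [[522.9 135.   20. ]
 [452.1 118.8  20. ]
 [482.   -7.3  20. ]]
yaw 0.23298607131978466 129.66464258384676 73.15739167214221
scene yaw 0.22426555090416134 0.23224495664596523
thumb top mid [505.03382682  55.70969335 120.84572812]
shank end top [527.29653632 -13.08504589  60.        ] [512.90729485 -15.39444155  52.        ] [527.1825333  -12.29962699  60.        ]
stirrup [530.26263512  62.71194976  73.5094087 ]
thumb ends [497.06319406  65.92212267 118.        ] [512.71962868  45.43562881 118.        ] [499.47197882  67.99198681 118.        ] [518.91577431  47.47657721 118.        ]
pin [415.8995019   82.26053018  60.        ] [418.68702543  83.69897943  60.        ] journal [509.76873254  43.8635251   65.        ]
plate ctr [503.57826676  64.56783774  20.        ]
```

```bash
R1='{"dx":-37,"dy":-29,"claw":20}'
python3 -m handwheel '[{"dx":-37,"dy":-29,"claw":0},{"dx":-37,"dy":-29},{"dx":-37,"dy":-29},{"dx":-37,"dy":-29},{"dx":-37,"dy":-29},{"dx":-37,"dy":-29},{"dx":-37,"dy":-29}]' && python3 -m handwheel '[{"dx":-37,"dy":-29},{"dx":-37,"dy":-29},{"dx":-37,"dy":-29},{"dx":-37,"dy":-29},{"dx":-37,"dy":-29},{"dx":-37,"dy":-29},{"dx":-37,"dy":-29}]' && python3 -m handwheel '[{"rz":0.149},{"rz":0.149},{"rz":0.149},{"rz":0.149},{"rz":0.149},{"rz":0.149},{"rz":0.149},{},{}]'
python3 - <<'E'
from h import *
c=save('wrist','w1'); print(np.round(c['mount'],2).tolist(),c['o']['tool_pos'],c['o']['tcp_rot'],c['o']['joint_positions'],c['k1'])
cv2.imwrite('pics/w1b.png',cv2.resize(c['frame'],(800,600))[:,:,::-1])
E
```

```text
[[-0.0, -0.97, -0.25, 65.86], [1.0, -0.0, 0.0, -0.05], [-0.0, -0.25, 0.97, -156.7], [0.0, 0.0, 0.0, 1.0]] [150.88157474 502.48750606 226.14944256] [-3.14028903e+00 -1.47627555e-04  2.84980747e+00] [ 1.13297905e+00  3.42614771e-01  1.52487820e+00 -4.56138812e-05
  1.27541091e+00 -1.46018881e-01] 0.010450364573984225invalid input at $[0]: expected keys claw, dx, dy, dz, rx, ry, rz
```

View pics/w1b.png

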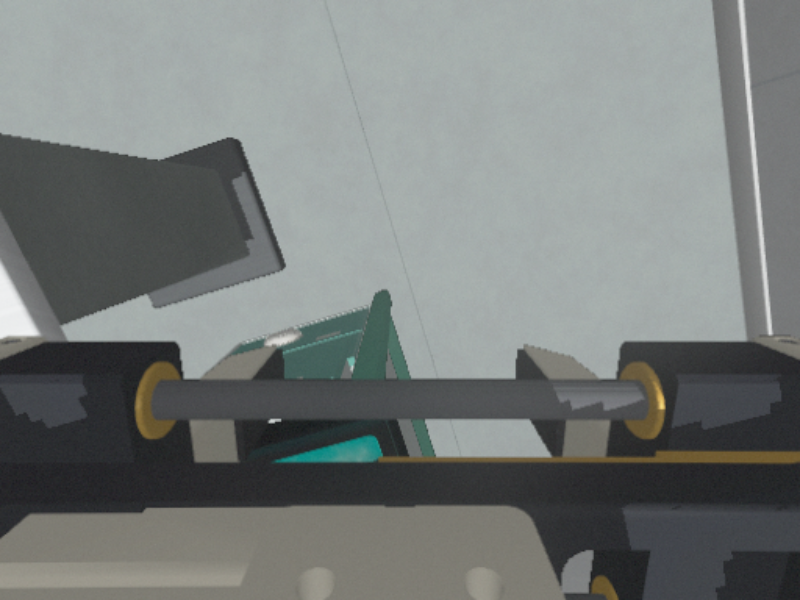

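The move was refused because every row needs all seven keys. The wrist picture only shows the floor and the gripper, so I'll retype the rows in full.

```bash

python3 -m handwheel '[{"dx":-37,"dy":-29,"dz":0,"rx":0,"ry":0,"rz":0,"claw":0},{"dx":-37,"dy":-29,"dz":0,"rx":0,"ry":0,"rz":0,"claw":0},{"dx":-37,"dy":-29,"dz":0,"rx":0,"ry":0,"rz":0,"claw":0},{"dx":-37,"dy":-29,"dz":0,"rx":0,"ry":0,"rz":0,"claw":0},{"dx":-37,"dy":-29,"dz":0,"rx":0,"ry":0,"rz":0,"claw":0},{"dx":-37,"dy":-29,"dz":0,"rx":0,"ry":0,"rz":0,"claw":0},{"dx":-37,"dy":-29,"dz":0,"rx":0,"ry":0,"rz":0,"claw":0}]' && python3 -m handwheel '[{"dx":-37,"dy":-29,"dz":0,"rx":0,"ry":0,"rz":0,"claw":0},{"dx":-37,"dy":-29,"dz":0,"rx":0,"ry":0,"rz":0,"claw":0},{"dx":-37,"dy":-29,"dz":0,"rx":0,"ry":0,"rz":0,"claw":0},{"dx":-37,"dy":-29,"dz":0,"rx":0,"ry":0,"rz":0,"claw":0},{"dx":-37,"dy":-29,"dz":0,"rx":0,"ry":0,"rz":0,"claw":0},{"dx":-37,"dy":-29,"dz":0,"rx":0,"ry":0,"rz":0,"claw":0},{"dx":-37,"dy":-29,"dz":0,"rx":0,"ry":0,"rz":0,"claw":0}]' && python3 -m handwheel '[{"dx":0,"dy":0,"dz":0,"rx":0,"ry":0,"rz":0.149,"claw":0},{"dx":0,"dy":0,"dz":0,"rx":0,"ry":0,"rz":0.149,"claw":0},{"dx":0,"dy":0,"dz":0,"rx":0,"ry":0,"rz":0.149,"claw":0},{"dx":0,"dy":0,"dz":0,"rx":0,"ry":0,"rz":0.149,"claw":0},{"dx":0,"dy":0,"dz":0,"rx":0,"ry":0,"rz":0.149,"claw":0},{"dx":0,"dy":0,"dz":0,"rx":0,"ry":0,"rz":0.149,"claw":0},{"dx":0,"dy":0,"dz":0,"rx":0,"ry":0,"rz":0.149,"claw":0},{"dx":0,"dy":0,"dz":0,"rx":0,"ry":0,"rz":0,"claw":0}]'
python3 - <<'E'
from h import *
c=save('wrist','w2'); print(c['o']['tool_pos'],c['o']['tcp_rot'],c['o']['joint_positions'],c['o']['contact_force'])
cv2.imwrite('pics/w2b.png',cv2.resize(c['frame'],(800,600))[:,:,::-1])
E
```

```text
time: 0.85
tool_pos: [341.3, 232.2, 226.8]
tcp_rot: [3.141, 0.0, 2.85]
contact_force: [1.3, 0.8, -0.1]
grip_width: 40.3
time: 1.55
tool_pos: [531.0, -36.9, 226.5]
tcp_rot: [3.141, -0.0, 2.849]
contact_force: [0.0, 0.3, 0.8]
grip_width: -0.0
time: 2.35
tool_pos: [530.2, -35.0, 226.4]
tcp_rot: [-3.141, -0.0, 1.805]
contact_force: [-0.2, 0.1, -1.3]
grip_width: 0.6
[530.15105436 -34.9852873  226.41194131] [-3.14103983e+00 -3.83711119e-04  1.80542301e+00] [-2.10258570e-01  3.54199864e-01  1.50682079e+00  1.13161766e-04
  1.28123615e+00 -4.44917704e-01] [-0.20836948  0.07532627 -1.26530938]
```

View pics/w2b.png

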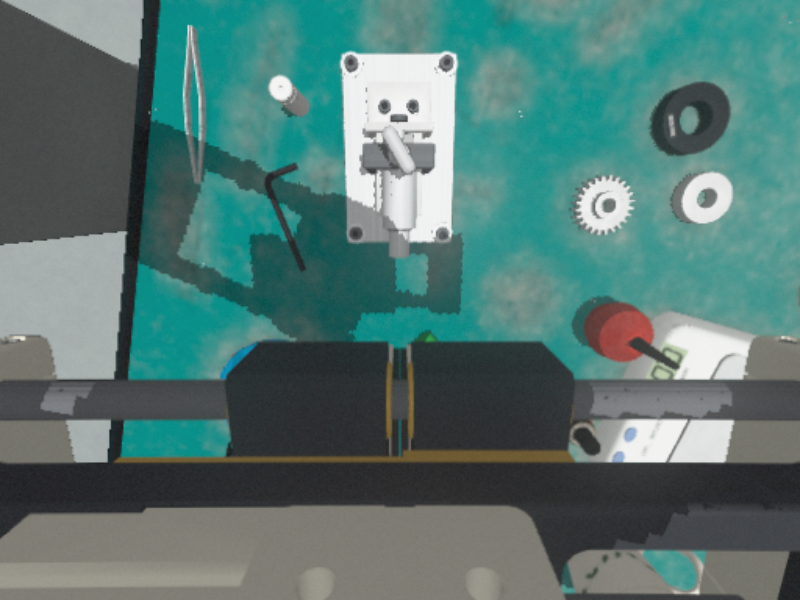

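The wrist view shows the plate square to the image, with its screws at (350,62), (447,62), (355,233) and (443,233). The thumb piece's top runs from (390,130) to (408,168), and the shank face's lower edge is at (399,257).

```bash
python3 - <<'E'
from h import *
w=load('w2');k=1.5625
P=lambda u,v,z:onz(w,u/k,v/k,z)
sc=np.array([P(350,62,20),P(447,62,20),P(443,233,20),P(355,233,20)]);print(np.round(sc,1),sc.mean(0))
d=sc[0]-sc[3]+sc[1]-sc[2];e=sc[1]-sc[0]+sc[2]-sc[3];print(np.arctan2(d[1],d[0])-np.pi/2,np.arctan2(e[1],e[0]))
print('shank end',P(399,257,52),P(399,257,60))
f=w['frame'][60:130,215:305]; cv2.imwrite('pics/c3.png',cv2.resize(f,(720,560),interpolation=cv2.INTER_CUBIC)[:,:,::-1])
E
```

```text
[[454.9 119.3  20. ]
 [527.1 136.6  20. ]
 [557.3  11.   20. ]
 [485.2  -6.1  20. ]] [506.12452193  65.20893568  20.        ]
0.23659569307894124 0.23381619869861855
shank end [524.96016332 -13.14589111  52.        ] [524.71681779 -12.12897541  60.        ]
```

View pics/c3.png

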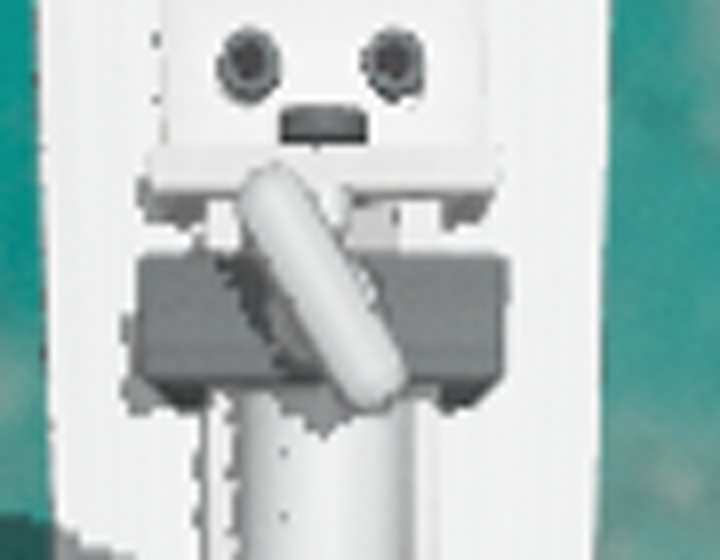

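```bash
python3 - <<'E'
from h import *
w=load('w2')
P=lambda u,v,z:onz(w,215+u/8-.44,60+v/8-.44,z)
a,b=P(265,185,120),P(378,395,120);d=b-a;print(a,b,(a+b)/2,np.arctan2(d[1],d[0]))
E
python3 -m handwheel '[{"dx":0,"dy":0,"dz":46,"rx":0,"ry":0,"rz":0,"claw":0},{"dx":0,"dy":0,"dz":46,"rx":0,"ry":0,"rz":0,"claw":0},{"dx":0,"dy":0,"dz":45,"rx":0,"ry":0,"rz":0,"claw":0},{"dx":0,"dy":0,"dz":45,"rx":0,"ry":0,"rz":0,"claw":0},{"dx":0,"dy":0,"dz":0,"rx":0,"ry":0,"rz":0,"claw":0},{"dx":0,"dy":0,"dz":0,"rx":0,"ry":0,"rz":0,"claw":0},{"dx":4,"dy":0,"dz":0,"rx":0,"ry":0,"rz":0,"claw":0}]' && python3 -m handwheel '[{"dx":2,"dy":0,"dz":0,"rx":0,"ry":0,"rz":0,"claw":0},{"dx":2,"dy":0,"dz":0,"rx":0,"ry":0,"rz":0,"claw":0},{"dx":2,"dy":0,"dz":0,"rx":0,"ry":0,"rz":0,"claw":0},{"dx":1.5,"dy":0,"dz":0,"rx":0,"ry":0,"rz":0,"claw":0},{"dx":1.5,"dy":0,"dz":0,"rx":0,"ry":0,"rz":0,"claw":0}]'  && python3 -m handwheel '[{"dx":1.5,"dy":0,"dz":0,"rx":0,"ry":0,"rz":0,"claw":0},{"dx":1.5,"dy":0,"dz":0,"rx":0,"ry":0,"rz":0,"claw":0}]'
```

```text
[499.14001046  65.49849013 120.        ] [516.82305583  46.62937738 120.        ] [507.98153315  56.06393376 120.        ] -0.8178354098308319
time: 3.1
tool_pos: [531.3, -31.7, 47.2]
tcp_rot: [3.137, 0.002, 1.808]
contact_force: [-0.2, 0.2, -0.8]
grip_width: 0.7
time: 3.6
tool_pos: [527.6, -22.6, 45.1]
tcp_rot: [3.141, 0.001, 1.807]
contact_force: [-0.0, -2.9, 1.6]
grip_width: 0.3
time: 3.8
tool_pos: [527.0, -19.8, 45.0]
tcp_rot: [3.141, 0.001, 1.807]
contact_force: [0.3, -2.7, 1.2]
grip_width: 0.6
```

```bash

python3 -m handwheel '[{"dx":1.5,"dy":0,"dz":0,"rx":0,"ry":0,"rz":0,"claw":0},{"dx":1.5,"dy":0,"dz":0,"rx":0,"ry":0,"rz":0,"claw":0},{"dx":1,"dy":0,"dz":0,"rx":0,"ry":0,"rz":0,"claw":0},{"dx":1,"dy":0,"dz":0,"rx":0,"ry":0,"rz":0,"claw":0}]' && python3 -m handwheel '[{"dx":0.7,"dy":0,"dz":0,"rx":0,"ry":0,"rz":0,"claw":0},{"dx":0.7,"dy":0,"dz":0,"rx":0,"ry":0,"rz":0,"claw":0}]' && python3 -m handwheel '[{"dx":0.7,"dy":0,"dz":0,"rx":0,"ry":0,"rz":0,"claw":0}]'
```

```text
time: 4.2
tool_pos: [525.6, -14.6, 44.8]
tcp_rot: [3.141, 0.0, 1.807]
contact_force: [0.3, -3.8, 3.7]
grip_width: 0.7
time: 4.4
tool_pos: [525.2, -13.2, 44.7]
tcp_rot: [3.141, -0.0, 1.807]
contact_force: [1.3, -3.7, 2.9]
grip_width: 0.4
time: 4.5
tool_pos: [525.0, -12.5, 44.7]
tcp_rot: [3.141, -0.0, 1.807]
contact_force: [1.1, -3.3, 3.6]
grip_width: 0.3
```

```bash

python3 -m handwheel '[{"dx":0.7,"dy":0,"dz":0,"rx":0,"ry":0,"rz":0,"claw":0}]' && python3 -m handwheel '[{"dx":0.6,"dy":0,"dz":0,"rx":0,"ry":0,"rz":0,"claw":0}]' && python3 -m handwheel '[{"dx":0.5,"dy":0,"dz":0,"rx":0,"ry":0,"rz":0,"claw":0}]'
```

```text
time: 4.6
tool_pos: [524.8, -11.8, 44.7]
tcp_rot: [3.141, -0.0, 1.807]
contact_force: [0.7, -3.1, 1.4]
grip_width: 0.5
time: 4.7
tool_pos: [524.7, -11.2, 44.7]
tcp_rot: [3.141, -0.0, 1.807]
contact_force: [1.6, -4.0, 3.1]
grip_width: 0.6
time: 4.8
tool_pos: [524.6, -10.7, 44.7]
tcp_rot: [3.141, -0.0, 1.807]
contact_force: [2.7, -3.4, 2.2]
grip_width: 0.2
```

```bash

python3 -m handwheel '[{"dx":0.4,"dy":0,"dz":0,"rx":0,"ry":0,"rz":0,"claw":0}]'
```

```text
time: 4.9
tool_pos: [524.4, -10.3, 44.7]
tcp_rot: [3.142, -0.0, 1.807]
contact_force: [1.6, -2.4, 2.3]
grip_width: 0.1
```

```bash

python3 -m handwheel '[{"dx":0.5,"dy":0,"dz":0,"rx":0,"ry":0,"rz":0,"claw":0}]' && python3 -m handwheel '[{"dx":0.5,"dy":0,"dz":0,"rx":0,"ry":0,"rz":0,"claw":0}]'
```

```text
time: 5.0
tool_pos: [524.3, -9.9, 44.7]
tcp_rot: [3.141, -0.0, 1.807]
contact_force: [2.3, -2.9, 1.7]
grip_width: 0.7
time: 5.1
tool_pos: [524.3, -9.7, 44.7]
tcp_rot: [3.141, 0.0, 1.807]
contact_force: [1.2, -5.8, 1.0]
grip_width: 0.2
```

```bash

python3 -m handwheel '[{"dx":0.4,"dy":0,"dz":0,"rx":0,"ry":0,"rz":0,"claw":0}]'
```

```text
time: 5.2
tool_pos: [524.3, -9.6, 44.8]
tcp_rot: [3.141, 0.001, 1.807]
contact_force: [1.9, -7.3, 1.2]
grip_width: 0.8
```

The shaft has stopped: force jumped to 7 N with no further travel, at the predicted y = -57 for the TCP. I'll hold briefly, retreat, and go above the thumbscrew.

```bash

python3 -m handwheel '[{"dx":0,"dy":0,"dz":0,"rx":0,"ry":0,"rz":0,"claw":0},{"dx":0,"dy":0,"dz":0,"rx":0,"ry":0,"rz":0,"claw":0},{"dx":-8,"dy":0,"dz":0,"rx":0,"ry":0,"rz":0,"claw":0},{"dx":-12,"dy":0,"dz":0,"rx":0,"ry":0,"rz":0,"claw":0},{"dx":0,"dy":0,"dz":-40,"rx":0,"ry":0,"rz":0,"claw":50},{"dx":0,"dy":0,"dz":-40,"rx":0,"ry":0,"rz":0,"claw":50},{"dx":0,"dy":0,"dz":-40,"rx":0,"ry":0,"rz":0,"claw":50},{"dx":0,"dy":0,"dz":0,"rx":0,"ry":0,"rz":0,"claw":50}]' && python3 -m handwheel '[{"dx":28,"dy":-1,"dz":0,"rx":0,"ry":0,"rz":0,"claw":50},{"dx":28,"dy":-1,"dz":0,"rx":0,"ry":0,"rz":0,"claw":50},{"dx":30,"dy":0,"dz":0,"rx":0,"ry":0,"rz":0,"claw":50},{"dx":0,"dy":0,"dz":0,"rx":0,"ry":0,"rz":-0.129,"claw":50},{"dx":0,"dy":0,"dz":0,"rx":0,"ry":0,"rz":-0.129,"claw":50},{"dx":0,"dy":0,"dz":0,"rx":0,"ry":0,"rz":-0.129,"claw":50},{"dx":0,"dy":0,"dz":0,"rx":0,"ry":0,"rz":-0.129,"claw":50},{"dx":0,"dy":0,"dz":0,"rx":0,"ry":0,"rz":0,"claw":50},{"dx":0,"dy":0,"dz":0,"rx":0,"ry":0,"rz":0,"claw":50}]'
python3 - <<'E'
from h import *
o=bot.get_obs();print(o['tool_pos'],o['tcp_rot'],o['joint_positions'])
w=save('wrist','w3');s=save('scene','s3')
a=cv2.resize(w['frame'],(800,600));cv2.imwrite('pics/w3b.png',a[:,:,::-1])
E
```

```text
time: 6.0
tool_pos: [531.5, -29.4, 169.8]
tcp_rot: [3.133, 0.003, 1.807]
contact_force: [0.9, 0.0, -0.7]
grip_width: 28.0
time: 6.9
tool_pos: [506.3, 54.4, 164.0]
tcp_rot: [-3.141, -0.001, 2.319]
contact_force: [0.3, -0.2, -0.5]
grip_width: 49.8
[506.31678545  54.44099439 164.00212865] [-3.14069169e+00 -1.31240145e-03  2.31909992e+00] [-4.36627509e-02  3.75241615e-01  1.66059059e+00  3.13745087e-04
  1.10732743e+00 -7.92107420e-01]
```

View pics/w3b.png

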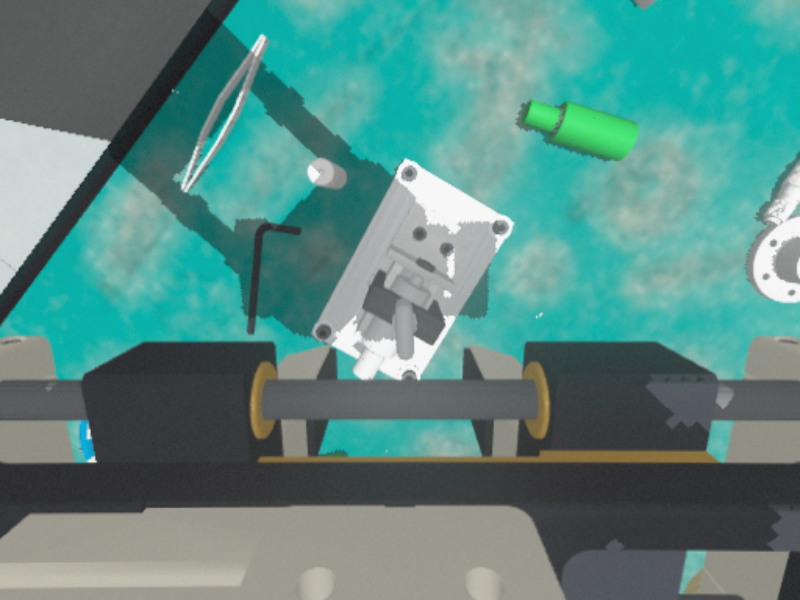

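The thumb piece lies almost upright in the picture, (402,303) to (405,355), so the yaw is aligned. I'll check the lateral offset.

```bash
python3 - <<'E'
from h import *
w=load('w3');k=1.5625
a,b=onz(w,402/k,308/k,120),onz(w,404.5/k,351/k,120);m=(a+b)/2
M=R.from_euler('xyz',w['o']['tcp_rot']).as_matrix()
print(a,b,m,M.T@(m-w['o']['tool_pos']),M.T@(b-a))
E
```

```text
[497.42739128  66.10834769 120.        ] [513.42629379  50.73450653 120.        ] [505.42684253  58.42142711 120.        ] [ 3.46479944  2.0957306  44.00484345] [-22.15220839   1.26436706  -0.03021176]
```

```bash

python3 -m handwheel '[{"dx":1.2,"dy":1.1,"dz":20,"rx":0,"ry":0,"rz":-0.04,"claw":50},{"dx":0,"dy":0,"dz":20,"rx":0,"ry":0,"rz":0,"claw":50},{"dx":0,"dy":0,"dz":17,"rx":0,"ry":0,"rz":0,"claw":50},{"dx":0,"dy":0,"dz":10,"rx":0,"ry":0,"rz":0,"claw":50},{"dx":0,"dy":0,"dz":0,"rx":0,"ry":0,"rz":0,"claw":30},{"dx":0,"dy":0,"dz":0,"rx":0,"ry":0,"rz":0,"claw":18}]' && python3 -m handwheel '[{"dx":0,"dy":0,"dz":0,"rx":0,"ry":0,"rz":0,"claw":12},{"dx":0,"dy":0,"dz":0,"rx":0,"ry":0,"rz":0,"claw":10}]' && python3 -m handwheel '[{"dx":0,"dy":0,"dz":0,"rx":0,"ry":0,"rz":0,"claw":4},{"dx":0,"dy":0,"dz":0,"rx":0,"ry":0,"rz":0,"claw":4}]'; python3 -c "
from h import *;o=bot.get_obs();print(o['moment'],o['contact_force'],o['tcp_rot'])"
```

```text
time: 7.6
tool_pos: [507.0, 56.2, 98.1]
tcp_rot: [3.141, 0.0, 2.362]
contact_force: [-0.1, 0.3, -0.2]
grip_width: 38.5
time: 7.8
tool_pos: [507.2, 56.3, 98.5]
tcp_rot: [3.14, 0.001, 2.363]
contact_force: [-0.0, 0.1, -0.9]
grip_width: 22.4
time: 8.0
tool_pos: [507.5, 56.8, 98.3]
tcp_rot: [3.139, 0.001, 2.362]
contact_force: [-0.2, 0.5, -0.2]
grip_width: 8.7
[ 0.01292002  0.00248985 -0.00460344] [-0.22956286  0.49293146 -0.24340018] [3.13934794e+00 8.47894716e-04 2.36238955e+00]
```

```bash

python3 -m handwheel '[{"dx":0,"dy":0,"dz":0,"rx":0,"ry":0,"rz":0,"claw":0},{"dx":0,"dy":0,"dz":0.1,"rx":0,"ry":0,"rz":0.08,"claw":0},{"dx":0,"dy":0,"dz":0.13,"rx":0,"ry":0,"rz":0.1,"claw":0},{"dx":0,"dy":0,"dz":0.13,"rx":0,"ry":0,"rz":0.1,"claw":0},{"dx":0,"dy":0,"dz":0.13,"rx":0,"ry":0,"rz":0.1,"claw":0}]'; python3 -c "
from h import *;o=bot.get_obs();print(o['moment'],o['contact_force'],o['tcp_rot'])"
```

```text
time: 8.5
tool_pos: [507.5, 56.7, 97.7]
tcp_rot: [3.139, 0.0, 1.979]
contact_force: [1.6, 3.8, 0.7]
grip_width: 9.0
[ 0.44230936 -0.24962666  0.02810188] [1.57104229 3.79791087 0.6876822 ] [3.13949356e+00 1.92211442e-04 1.97880120e+00]
```

```bash

python3 -m handwheel '[{"dx":0.5,"dy":0.4,"dz":0.15,"rx":0,"ry":0,"rz":0.12,"claw":0},{"dx":0.2,"dy":0.1,"dz":0.15,"rx":0,"ry":0,"rz":0.12,"claw":0},{"dx":0,"dy":0,"dz":0.15,"rx":0,"ry":0,"rz":0.12,"claw":0},{"dx":0,"dy":0,"dz":0.15,"rx":0,"ry":0,"rz":0.12,"claw":0}]'; python3 -c "
from h import *;o=bot.get_obs();print(o['moment'],o['contact_force'],o['tcp_rot'])"
```

```text
time: 8.9
tool_pos: [507.5, 56.8, 97.1]
tcp_rot: [3.14, 0.0, 1.498]
contact_force: [1.7, -1.3, 2.1]
grip_width: 8.7
[-0.1019577  -0.18394006  0.10268373] [ 1.73047987 -1.34177064  2.08386024] [3.13998688e+00 4.99877720e-04 1.49811302e+00]
```

```bash

python3 -m handwheel '[{"dx":0,"dy":0,"dz":0.18,"rx":0,"ry":0,"rz":0.14,"claw":0},{"dx":0,"dy":0,"dz":0.18,"rx":0,"ry":0,"rz":0.14,"claw":0},{"dx":0,"dy":0,"dz":0.18,"rx":0,"ry":0,"rz":0.14,"claw":0},{"dx":0,"dy":0,"dz":0.18,"rx":0,"ry":0,"rz":0.14,"claw":0},{"dx":0,"dy":0,"dz":0.18,"rx":0,"ry":0,"rz":0.14,"claw":0}]'; python3 -c "
from h import *;o=bot.get_obs();print(o['moment'],o['contact_force'],o['tcp_rot'])"
```

```text
time: 9.4
tool_pos: [507.6, 56.7, 96.3]
tcp_rot: [3.14, -0.001, 0.797]
contact_force: [2.2, -1.1, 2.4]
grip_width: 8.6
[-0.16832467 -0.00911322  0.03042891] [ 2.1626397  -1.12859506  2.35528406] [ 3.13989271e+00 -7.45672676e-04  7.97316339e-01]
```

```bash

python3 -m handwheel '[{"dx":0,"dy":0,"dz":0.15,"rx":0,"ry":0,"rz":0.14,"claw":0},{"dx":0,"dy":0,"dz":0.15,"rx":0,"ry":0,"rz":0.14,"claw":0},{"dx":0,"dy":0,"dz":0.15,"rx":0,"ry":0,"rz":0.14,"claw":0},{"dx":0,"dy":0,"dz":0.15,"rx":0,"ry":0,"rz":0.14,"claw":0},{"dx":0,"dy":0,"dz":0.15,"rx":0,"ry":0,"rz":0.14,"claw":0},{"dx":0,"dy":0,"dz":0.15,"rx":0,"ry":0,"rz":0.14,"claw":0},{"dx":0,"dy":0,"dz":0.15,"rx":0,"ry":0,"rz":0.14,"claw":0},{"dx":0,"dy":0,"dz":0.15,"rx":0,"ry":0,"rz":0.14,"claw":0}]'; python3 -c "
from h import *;o=bot.get_obs();print(o['moment'],o['contact_force'],o['tcp_rot'],o['joint_positions'][5])"
```

```text
time: 10.2
tool_pos: [507.6, 56.6, 95.0]
tcp_rot: [3.141, -0.002, -0.323]
contact_force: [1.4, -1.3, 0.9]
grip_width: 8.9
[-0.23440101 -0.06178303  0.07273534] [ 1.43065569 -1.32395481  0.85317174] [ 3.14135378e+00 -1.84412568e-03 -3.22702275e-01] 1.8554553185387423
```

```bash

python3 -m handwheel '[{"dx":0,"dy":0,"dz":0,"rx":0,"ry":0,"rz":0,"claw":50},{"dx":0,"dy":0,"dz":0,"rx":0,"ry":0,"rz":0,"claw":50},{"dx":0,"dy":0,"dz":0,"rx":0,"ry":0,"rz":0,"claw":50},{"dx":0,"dy":0,"dz":0,"rx":0,"ry":0,"rz":0,"claw":50},{"dx":0,"dy":0,"dz":0,"rx":0,"ry":0,"rz":0,"claw":50}]'; python3 -c "
from h import *;o=bot.get_obs();print(o['moment'],o['contact_force'],o['tcp_rot'],o['joint_positions'][5])"
```

```text
time: 10.7
tool_pos: [506.7, 57.1, 94.4]
tcp_rot: [3.142, 0.0, -0.316]
contact_force: [0.5, -0.6, -0.1]
grip_width: 43.8
[0.01688798 0.18371249 0.03883497] [ 0.45073337 -0.64530429 -0.13298362] [ 3.14157424e+00  3.48080654e-04 -3.16209047e-01] 1.8488057919123582
```

```bash

python3 -m handwheel '[{"dx":1.0,"dy":0.2,"dz":0,"rx":0,"ry":0,"rz":-0.1428,"claw":50},{"dx":0,"dy":0,"dz":0,"rx":0,"ry":0,"rz":-0.1428,"claw":50},{"dx":0,"dy":0,"dz":0,"rx":0,"ry":0,"rz":-0.1428,"claw":50},{"dx":0,"dy":0,"dz":0,"rx":0,"ry":0,"rz":-0.1428,"claw":50},{"dx":0,"dy":0,"dz":0,"rx":0,"ry":0,"rz":-0.1428,"claw":50},{"dx":0,"dy":0,"dz":0,"rx":0,"ry":0,"rz":-0.1428,"claw":50},{"dx":0,"dy":0,"dz":0,"rx":0,"ry":0,"rz":-0.1428,"claw":50},{"dx":0,"dy":0,"dz":0,"rx":0,"ry":0,"rz":-0.1428,"claw":50}]' && python3 -m handwheel '[{"dx":0,"dy":0,"dz":0,"rx":0,"ry":0,"rz":-0.1428,"claw":50},{"dx":0,"dy":0,"dz":0,"rx":0,"ry":0,"rz":-0.1428,"claw":50},{"dx":0,"dy":0,"dz":0,"rx":0,"ry":0,"rz":-0.1428,"claw":50},{"dx":0,"dy":0,"dz":0,"rx":0,"ry":0,"rz":-0.1428,"claw":50},{"dx":0,"dy":0,"dz":0,"rx":0,"ry":0,"rz":-0.1428,"claw":50},{"dx":0,"dy":0,"dz":0,"rx":0,"ry":0,"rz":-0.1428,"claw":50},{"dx":0,"dy":0,"dz":0,"rx":0,"ry":0,"rz":-0.1428,"claw":50}]' && python3 -m handwheel '[{"dx":0,"dy":0,"dz":0,"rx":0,"ry":0,"rz":-0.1428,"claw":50},{"dx":0,"dy":0,"dz":0,"rx":0,"ry":0,"rz":-0.1428,"claw":50},{"dx":0,"dy":0,"dz":0,"rx":0,"ry":0,"rz":-0.1428,"claw":50},{"dx":0,"dy":0,"dz":0,"rx":0,"ry":0,"rz":-0.1428,"claw":50},{"dx":0,"dy":0,"dz":0,"rx":0,"ry":0,"rz":-0.1428,"claw":50},{"dx":0,"dy":0,"dz":0,"rx":0,"ry":0,"rz":-0.1428,"claw":50},{"dx":0,"dy":0,"dz":0,"rx":0,"ry":0,"rz":-0.1428,"claw":50},{"dx":0,"dy":0,"dz":0,"rx":0,"ry":0,"rz":0,"claw":40}]'; python3 -c "
from h import *;o=bot.get_obs();print(o['moment'],o['contact_force'],o['tcp_rot'],o['joint_positions'][5])"
```

```text
time: 11.5
tool_pos: [507.7, 56.6, 94.4]
tcp_rot: [-3.141, 0.0, 0.832]
contact_force: [-0.4, 0.5, 0.3]
grip_width: 50.3
time: 12.2
tool_pos: [507.7, 56.6, 94.5]
tcp_rot: [-3.141, -0.0, 1.831]
contact_force: [-0.0, -0.1, -0.3]
grip_width: 50.1
time: 13.0
tool_pos: [507.7, 56.6, 94.5]
tcp_rot: [3.142, -0.0, 2.826]
contact_force: [-0.2, -0.3, 0.1]
grip_width: 45.4
[ 0.0108295   0.00854346 -0.00136546] [-0.23601467 -0.34813477  0.0893782 ] [ 3.14156657e+00 -1.27918836e-04  2.82628147e+00] -1.2946150506462621
```

Now I'll regrasp gently and turn on in small steps, watching the moment.

```bash

python3 -m handwheel '[{"dx":0,"dy":0,"dz":0,"rx":0,"ry":0,"rz":0,"claw":25},{"dx":0,"dy":0,"dz":0,"rx":0,"ry":0,"rz":0,"claw":14},{"dx":0,"dy":0,"dz":0,"rx":0,"ry":0,"rz":0,"claw":10},{"dx":0,"dy":0,"dz":0,"rx":0,"ry":0,"rz":0,"claw":4},{"dx":0,"dy":0,"dz":0,"rx":0,"ry":0,"rz":0,"claw":0},{"dx":0,"dy":0,"dz":0,"rx":0,"ry":0,"rz":0,"claw":0}]'; python3 -c "
from h import *;o=bot.get_obs();print(o['moment'],o['contact_force'],o['tcp_rot'],o['joint_positions'][5])"
python3 -m handwheel '[{"dx":0,"dy":0,"dz":0.12,"rx":0,"ry":0,"rz":0.1,"claw":0},{"dx":0,"dy":0,"dz":0.12,"rx":0,"ry":0,"rz":0.1,"claw":0},{"dx":0,"dy":0,"dz":0.12,"rx":0,"ry":0,"rz":0.1,"claw":0},{"dx":0,"dy":0,"dz":0.12,"rx":0,"ry":0,"rz":0.1,"claw":0},{"dx":0,"dy":0,"dz":0.12,"rx":0,"ry":0,"rz":0.1,"claw":0},{"dx":0,"dy":0,"dz":0.1,"rx":0,"ry":0,"rz":0.08,"claw":0}]'; python3 -c "
from h import *;o=bot.get_obs();print(o['moment'],o['contact_force'],o['tcp_rot'],o['joint_positions'][5])"
```

```text
time: 13.6
tool_pos: [507.8, 56.6, 94.7]
tcp_rot: [3.142, 0.0, 2.824]
contact_force: [-0.3, -0.3, 2.0]
grip_width: 9.0
[-0.05506725  0.11942297 -0.06980793] [-0.34096583 -0.32810856  2.0349839 ] [3.14152276e+00 1.46532095e-04 2.82405809e+00] -1.2924266805685791
time: 14.2
tool_pos: [507.7, 56.5, 94.0]
tcp_rot: [-3.141, 0.0, 2.241]
contact_force: [-0.8, -0.8, 2.8]
grip_width: 8.9
[-0.1834887   0.14061852  0.02791057] [-0.80240418 -0.81317545  2.80312355] [-3.14138745e+00  1.87089175e-04  2.24063919e+00] -0.7088162271969884
```

```bash
cat > ck.py <<'E'
import sys
from h import *
o=bot.get_obs();print('Mz %.3f yaw %.3f z %.2f F %s'%(o['moment'][2],o['tcp_rot'][2],o['tool_pos'][2],np.round(o['contact_force'],1)));sys.exit(int(o['moment'][2]>0.15))
E
python3 -m handwheel '[{"dx":0,"dy":0,"dz":0.06,"rx":0,"ry":0,"rz":0.05,"claw":0},{"dx":0,"dy":0,"dz":0.06,"rx":0,"ry":0,"rz":0.05,"claw":0}]' >/dev/null && python3 ck.py && python3 -m handwheel '[{"dx":0,"dy":0,"dz":0.06,"rx":0,"ry":0,"rz":0.05,"claw":0}]' >/dev/null && python3 ck.py && python3 -m handwheel '[{"dx":0,"dy":0,"dz":0.06,"rx":0,"ry":0,"rz":0.05,"claw":0}]' >/dev/null && python3 ck.py && python3 -m handwheel '[{"dx":0,"dy":0,"dz":0.06,"rx":0,"ry":0,"rz":0.05,"claw":0}]' >/dev/null && python3 ck.py && python3 -m handwheel '[{"dx":0,"dy":0,"dz":0.06,"rx":0,"ry":0,"rz":0.05,"claw":0}]' >/dev/null && python3 ck.py && python3 -m handwheel '[{"dx":0,"dy":0,"dz":0.06,"rx":0,"ry":0,"rz":0.05,"claw":0}]' >/dev/null && python3 ck.py && python3 -m handwheel '[{"dx":0,"dy":0,"dz":0.06,"rx":0,"ry":0,"rz":0.05,"claw":0}]' >/dev/null && python3 ck.py
```

```text
Mz 0.067 yaw 2.142 z 93.87 F [-1.4 -0.9  1.5]
Mz 0.071 yaw 2.092 z 93.81 F [-1.5 -2.3  3. ]
Mz 0.129 yaw 2.042 z 93.74 F [-1.  -0.7  1.9]
Mz -0.008 yaw 1.992 z 93.68 F [-1.4 -0.9  2.7]
Mz 0.024 yaw 1.942 z 93.61 F [-1.2 -1.   2.1]
Mz 0.088 yaw 1.892 z 93.57 F [-1.9 -0.7  2.6]
Mz 0.080 yaw 1.842 z 93.51 F [-1.3 -2.   2.5]
```

```bash
sed -i 's/>0.15/>0.18/' ck.py
python3 -m handwheel '[{"dx":0,"dy":0,"dz":0.05,"rx":0,"ry":0,"rz":0.05,"claw":0}]' >/dev/null && python3 ck.py && python3 -m handwheel '[{"dx":0,"dy":0,"dz":0.05,"rx":0,"ry":0,"rz":0.05,"claw":0}]' >/dev/null && python3 ck.py && python3 -m handwheel '[{"dx":0,"dy":0,"dz":0.05,"rx":0,"ry":0,"rz":0.05,"claw":0}]' >/dev/null && python3 ck.py && python3 -m handwheel '[{"dx":0,"dy":0,"dz":0.05,"rx":0,"ry":0,"rz":0.05,"claw":0}]' >/dev/null && python3 ck.py && python3 -m handwheel '[{"dx":0,"dy":0,"dz":0.05,"rx":0,"ry":0,"rz":0.05,"claw":0}]' >/dev/null && python3 ck.py && python3 -m handwheel '[{"dx":0,"dy":0,"dz":0.05,"rx":0,"ry":0,"rz":0.05,"claw":0}]' >/dev/null && python3 ck.py && python3 -m handwheel '[{"dx":0,"dy":0,"dz":0.05,"rx":0,"ry":0,"rz":0.05,"claw":0}]' >/dev/null && python3 ck.py && python3 -m handwheel '[{"dx":0,"dy":0,"dz":0.05,"rx":0,"ry":0,"rz":0.05,"claw":0}]' >/dev/null && python3 ck.py
```

```text
Mz 0.078 yaw 1.792 z 93.46 F [-1.2 -0.5  3.3]
Mz 0.072 yaw 1.742 z 93.42 F [-1.7 -1.5  2.5]
Mz 0.042 yaw 1.692 z 93.34 F [-1.5 -0.9  2.6]
Mz 0.061 yaw 1.642 z 93.27 F [-1.1 -0.7  2.2]
Mz 0.078 yaw 1.592 z 93.22 F [-1.5 -0.9  2.3]
Mz 0.076 yaw 1.542 z 93.15 F [-1.7 -0.7  2.2]
Mz 0.322 yaw 1.493 z 93.10 F [-2.7 -1.1  2.8]
```

```bash

python3 -m handwheel '[{"dx":0,"dy":0,"dz":0,"rx":0,"ry":0,"rz":0,"claw":0}]' >/dev/null; python3 ck.py;python3 -m handwheel '[{"dx":0,"dy":0,"dz":0,"rx":0,"ry":0,"rz":0,"claw":0}]' >/dev/null ; python3 ck.py;python3 -m handwheel '[{"dx":0,"dy":0,"dz":0,"rx":0,"ry":0,"rz":0,"claw":0},{"dx":0,"dy":0,"dz":0,"rx":0,"ry":0,"rz":0,"claw":0}]' >/dev/null ; python3 ck.py
```

```text
Mz 0.310 yaw 1.495 z 93.11 F [-2.  -2.3  2.9]
Mz 0.356 yaw 1.496 z 93.12 F [-3.  -1.3  3.3]
Mz 0.311 yaw 1.495 z 93.09 F [-3.  -2.6  5.2]
```

It's bottomed: a steady 0.31 to 0.36 N m for 0.4 s at yaw about 1.50. Now I'll back off a quarter turn and release.

```bash

python3 -m handwheel '[{"dx":0,"dy":0,"dz":-0.16,"rx":0,"ry":0,"rz":-0.13,"claw":0},{"dx":0,"dy":0,"dz":-0.16,"rx":0,"ry":0,"rz":-0.13,"claw":0},{"dx":0,"dy":0,"dz":-0.16,"rx":0,"ry":0,"rz":-0.13,"claw":0},{"dx":0,"dy":0,"dz":-0.16,"rx":0,"ry":0,"rz":-0.13,"claw":0},{"dx":0,"dy":0,"dz":-0.16,"rx":0,"ry":0,"rz":-0.13,"claw":0},{"dx":0,"dy":0,"dz":-0.16,"rx":0,"ry":0,"rz":-0.13,"claw":0}]' && python3 -m handwheel '[{"dx":0,"dy":0,"dz":-0.16,"rx":0,"ry":0,"rz":-0.13,"claw":0},{"dx":0,"dy":0,"dz":-0.16,"rx":0,"ry":0,"rz":-0.13,"claw":0},{"dx":0,"dy":0,"dz":-0.16,"rx":0,"ry":0,"rz":-0.13,"claw":0},{"dx":0,"dy":0,"dz":-0.16,"rx":0,"ry":0,"rz":-0.13,"claw":0},{"dx":0,"dy":0,"dz":-0.16,"rx":0,"ry":0,"rz":-0.13,"claw":0},{"dx":0,"dy":0,"dz":-0.16,"rx":0,"ry":0,"rz":-0.13,"claw":0},{"dx":0,"dy":0,"dz":0,"rx":0,"ry":0,"rz":0,"claw":0},{"dx":0,"dy":0,"dz":0,"rx":0,"ry":0,"rz":0,"claw":0}]'; python3 ck.py
```

```text
time: 16.7
tool_pos: [507.7, 56.5, 94.0]
tcp_rot: [3.142, -0.0, 2.279]
contact_force: [-2.6, -2.6, 3.6]
grip_width: 9.0
time: 17.5
tool_pos: [507.8, 56.7, 94.9]
tcp_rot: [3.141, 0.0, 3.051]
contact_force: [-1.9, -0.8, 2.9]
grip_width: 8.5
Mz -0.020 yaw 3.051 z 94.89 F [-1.9 -0.8  2.9]
```

```bash

python3 -m handwheel '[{"dx":0,"dy":0,"dz":0,"rx":0,"ry":0,"rz":0,"claw":50},{"dx":0,"dy":0,"dz":0,"rx":0,"ry":0,"rz":0,"claw":50},{"dx":0,"dy":0,"dz":0,"rx":0,"ry":0,"rz":0,"claw":50},{"dx":0,"dy":0,"dz":0,"rx":0,"ry":0,"rz":0,"claw":50},{"dx":0,"dy":0,"dz":0,"rx":0,"ry":0,"rz":0,"claw":50},{"dx":0,"dy":0,"dz":-30,"rx":0,"ry":0,"rz":0,"claw":50},{"dx":0,"dy":0,"dz":-45,"rx":0,"ry":0,"rz":0,"claw":50},{"dx":0,"dy":0,"dz":-45,"rx":0,"ry":0,"rz":0,"claw":50},{"dx":0,"dy":0,"dz":0,"rx":0,"ry":0,"rz":0,"claw":50}]' && python3 -m handwheel '[{"dx":40,"dy":0,"dz":0,"rx":0,"ry":0,"rz":0,"claw":50},{"dx":40,"dy":0,"dz":0,"rx":0,"ry":0,"rz":0,"claw":50},{"dx":0,"dy":45,"dz":0,"rx":0,"ry":0,"rz":0,"claw":50},{"dx":0,"dy":45,"dz":0,"rx":0,"ry":0,"rz":0,"claw":50},{"dx":0,"dy":45,"dz":0,"rx":0,"ry":0,"rz":0,"claw":50},{"dx":0,"dy":45,"dz":0,"rx":0,"ry":0,"rz":0,"claw":50},{"dx":0,"dy":45,"dz":0,"rx":0,"ry":0,"rz":0,"claw":50},{"dx":0,"dy":45,"dz":0,"rx":0,"ry":0,"rz":0,"claw":50},{"dx":0,"dy":0,"dz":0,"rx":0,"ry":0,"rz":0,"claw":50},{"dx":0,"dy":0,"dz":0,"rx":0,"ry":0,"rz":0,"claw":50}]'
python3 - <<'E'
from h import *
b=save('top','t4')['frame'];a=load('t0')['frame']
f=lambda x:cv2.resize(x[180:265,235:335],(400,340),interpolation=cv2.INTER_CUBIC)
cv2.imwrite('pics/c4.png',np.hstack([f(a),f(b)])[:,:,::-1])
E
```

```text
time: 18.4
tool_pos: [511.0, 56.6, 221.0]
tcp_rot: [3.141, 0.012, 3.054]
contact_force: [0.4, 0.9, 0.0]
grip_width: 49.7
time: 19.4
tool_pos: [451.0, 333.1, 213.8]
tcp_rot: [-3.14, -0.001, 3.056]
contact_force: [0.1, -0.1, 0.2]
grip_width: 49.5
```

View pics/c4.png

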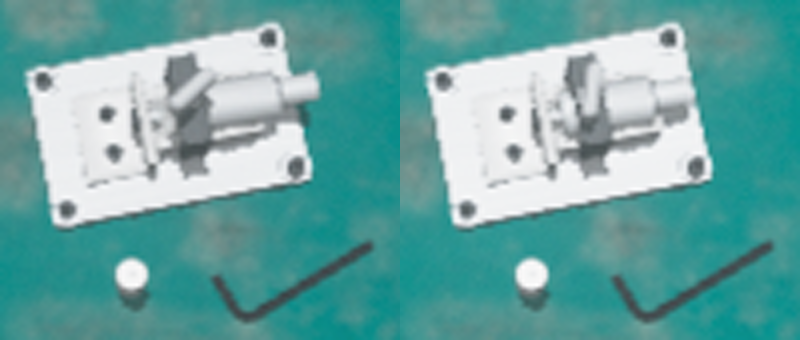

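The before/after crops show the plate screws, gauge pin and hex key at the same pixels. The shank end went from x ≈ 318 to 290 (about 15 mm in), and the thumb piece points nearly along world x, as commanded. I'm handing in.

```bash
python3 - <<'E'
from h import *
t=load('t4');p=onz(t,235+289/4,180+93/4,52)[:2]-np.array([509.5,45.4]);print('shank end fixture y',p@[-.232,.973])
print(bot.close_job())
E
```

```text
shank end fixture y -45.75793744559167
the job is handed in; nothing more can be done
None
```

The job is done and handed in at about 20 s of the 72 s limit; no verdict was reported.

- **Shaft:** I pushed it along the vee with the closed fingers. It slid at 3–5 N, then the force rose to about 7 N with almost no further travel, at the spot predicted for the stop. A rough pixel check in the last top view put the shank face at y ≈ -45.8 mm, against -47.5 mm at home. That is within the picture's accuracy of about 2 mm.
- **Thumbscrew:** I turned it clockwise about 0.64 turn, with one regrasp. The torque jumped from about 0.07 to 0.31–0.36 N m and held there for 0.4 s, so it bottomed. I then backed it off 1.56 rad (a quarter turn) and released it. The foot's force itself could not be measured.
- **Surroundings:** Side forces while turning stayed under 5 N. The before and after top views show the fixture, gauge pin and hex key unmoved. The spare V-block was outside that crop, but the arm never went near its height. The arm finished clear of everything, with the gripper open.

One early move was refused because rows need all seven keys; nothing moved, and the only loss was one picture. I viewed nine pictures in all.

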